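Load the vial rack past the sprung gate

ROBOT

A 7-joint arm with a two-finger parallel gripper is mounted at the origin on the work surface. World frame = base frame: x ahead of the robot, y to its left, z up, the work surface at z = 0. Lengths are in m, angles in rad, forces in N, time in s.
With the tool pointing down it reaches from about 0.35 to 0.9 m from the base axis. Payload 19.9 kg.
Tool frame: the origin (TCP) lies midway between the tips of the shut fingers; the grasp point (between the pads) lies 19 mm behind it; z points along the fingers, y is the line along which they close (so a half turn about z gives the same grasp; the last joint's range is limited). The gripper opens to 85 mm and grips with 20 to 120 N. Pads are 22 mm wide; open, the fingers measure 114 mm over their backs; the gripper's body (76 mm by 85 mm) begins 54 mm behind the grasp point. The pads swing forward as they close: fully open they stand 13 mm farther back than shut.
Start: joints at [1.27, 0.417, -0.01, 1.614, 0.005, 1.111, -0.053], TCP at [0.161, -0.604, 0.231] pointing down, gripper open.
Joint ranges: [-2.81, 2.81], [-0.39, 2.02], [-1.27, 1.25], [0.06, 2.57], [-1.19, 4.33], [0.19, 2], [-2.82, 2.82]. Speed limits (rad/s): [1.89, 1.89, 2.39, 2.39, 3.01, 3.01, 3.01].

INTERFACE

Orientations are given as a 3x3 rotation matrix whose columns are the frame's x, y, z axes.
In Python, from station import robot, status, snapshot, camera_params gives the robot as it stands (robot), with the cameras as plain functions and the readings (status).
- The arm moves only by the tool nudge_tcp, called after "Request:" as name([rows], argument=value, ...), one row to a line, values as JSON. Schema: {"type":"object","properties":{"rows":{"type":"array","items":{"type":"object","properties":{"tx":{"type":"number"},"ty":{"type":"number"},"tz":{"type":"number"},"spin":{"type":"number"}},"additionalProperties":false},"minItems":1,"maxItems":12},"aperture":{"type":"number"},"only":{"type":"string"},"quiet":{"type":"boolean"},"lines":{"type":"string"}},"required":["rows"],"additionalProperties":false}. rows is a list of rows, 1 to 12 of them, each an object with the fields tx, ty, tz (the shift in a scale on which 1.0 is 0.2 m), spin (a turn about the tool's z in parts of the range, where 1.0 means pi rad); a field left out counts as zero; each row shifts and turns the commanded pose from where the row before left it, along the tool's axes as they then stand; what a row does not reach is not made up. A row lasts 1/12 s, in which the tool goes at most 0.0417 m and 0.125 rad, less where a joint would pass 70% of its speed; a pose out of reach is approached as far as the arm can. aperture is the finger opening in m, set as the call begins (left out keeps the last). The fingers move at their own pace and stop on an object; the grip force is fixed at half the most. Time passes only in rows, so rows that do not move let the fingers close. The tool returns the time, the measured TCP pose, the force, the opening and the grip force at its end. only (a regular expression) keeps the lines of the reply that match it, lines (a string "A,B") keeps lines A to B, and quiet returns only ok. Input that does not fit is refused with a message, and nothing moves.
- status.observe(): the state, without advancing time (a new reading comes with each control period).
- snapshot(name): name is "scene" or "top" or "wrist"; returns the picture (400x640x3 uint8, blue, green, red); there is no depth.
- camera_params(name): a dict with "fov_y" (degrees; the focal length in pixels is half the picture's height over the tangent of half this angle, whatever the lens; pixels are square), "cx", "cy" (the principal point, pixels), "rvec" (rotation vector, rad) and "tvec" (3), from world to camera coordinates, as OpenCV has them. Camera axes: x right, y down, z forward; pixel columns grow to the right and rows downward; lengths in m; the calibration is good to about 2 mm. A picture is of the moment at which its call begins: read the wrist's pose just before it. camera_params takes no time and is no camera call; for the wrist camera it gives the pose at the moment of the call.
- robot.hand_in(): hands the job in; it is judged then, once.
The state is a dict: "clock": time; "q": joint angles; "qvel": joint speeds; "effort": joint torques, N m; "tool_pos": TCP position; "tool_rot": TCP orientation; "force": force on the tool from outside, world axes, zero at the start; "torque": the same for the moment, N m; "width": finger opening in m; "gripper_force": force on a finger pad.
Only numpy, scipy, OpenCV 4.12 (cv2) and the standard library are available. Lean on these libraries where they do the work, as an engineer would, in place of code of your own. Each camera call takes 0.05 s, during which the arm holds its last target. There are 200 camera calls.

TASK

Load the vial rack into the sampler: with one fingertip press the long pedal down to hold the gate open, and meanwhile with another finger push the rack by its upright end plate along the chute, until it is fully home against the end stop; then let the pedal up so that the gate drops shut behind the vials. The gate must never touch the rack, and the rack is only pushed, never lifted or tipped. Leave the other things on the bench where they are.

Things in the scene. Friction and masses are not known exactly. Their poses are not given: they have to be found in the camera images.
- chute: Grey metal chute fixed to the bench. Origin: on the bench top, lane's centre line, under the shut gate's blade. +x is the way in, z up, +y away from the pedal; +x lies within 15 deg of world -y, so the pedal is on the robot's side. Lane floor 4 mm above the bench, starts at x = -303 mm; 64 mm wide (y = +-32 mm) between walls 5 mm thick, tops 18 mm above the bench. All mm below in this frame.
- stop (a point): Middle of the end stop's face, at the lane floor, 112 mm past the chute's origin. The steel stop is 35 mm tall; behind it, from x = 125 mm, the white sampler housing, 120 x 130 mm, 100 mm tall.
- shaft (a point): Point on the axis of the gate's hinge shaft above the chute's x = 0: at y = -43 mm, 55 mm above the bench. The shaft, 9 mm thick, runs parallel to the lane from x = -324 to 21 mm, on bearing posts 10 mm square and 60 mm tall at x = -317, -30 and 20 mm.
- gate (a joint): Angle of the gate about its shaft: 0 shut, 0.85 fully open. A spring shuts it: 0.12 N m when shut, 0.22 N m open (5 N at the pedal). One rigid steel part: pedal on the shaft's -y side, on the +y side an arm with a blade hanging into the lane. The blade clears the rack from 0.6 rad up. Open, the arm rises to about 120 mm above the bench, at x = -8 to 8 mm.
- pedal (a point): Midway along the pedal, on its top face, 45 mm out from the shaft. Flat plate 4 mm thick, x = -305 to -45 mm, from 5 to 55 mm out from the shaft, smooth, so a fingertip can slide along it. Shut, it slopes up outwards at 0.45 rad (this point at y = -84 mm, 77 mm above the bench); it turns down by the gate's angle (at 0.75 rad this point is 44 mm above the bench).
- blade (a point): Middle of the blade's lower edge. Shut: 16 mm above the bench; the blade is 4 mm thick along x (x = -2 to 2 mm) and spans y = -11 to 27 mm.
- rack: Loose rack, about 0.35 kg, 58 mm wide, in the chute. Origin under the centre of the vial block, x as the chute's. Metal base 6 mm thick, x = -145 to 50; white block with 15 vials x = -50 to 50, 34 tall; upright end plate to push on x = -145 to -139, 70 tall; only base between: there the blade drops in. Home: origin at chute x = 62. Start: -105 to -65, before the gate.
- flask: conical glass flask, 80 mm wide at the foot, 135 mm tall; origin under its centre. Bystander beyond the chute
- bottle: amber glass bottle, 56 mm wide, 120 mm tall; origin under its centre. Bystander beyond the chute
- beaker: glass beaker, 60 mm wide, 75 mm tall; origin under its centre. Bystander on the pedal's side of the chute, beside the sampler end
- jar: white jar, 52 mm wide, 55 mm tall; origin under its centre. Bystander beyond the chute
- weight: brass cylinder, 30 mm wide, 40 mm tall; origin under its centre. Bystander on the pedal's side of the chute, past the pedal's end
- notebook: blue notebook lying flat, 150 x 210 x 18 mm; origin under its centre. Bystander

How it is judged:
On the way, in this order (a step that is already met when the one before it is completed fails the run):
1. a finger holds the gate open while the rack's front passes under it (value of joint gate above 0.5 rad and contact force between the fingers and gate above 0.5 N and x of rack in the frame of chute above -0.045 m and not (x of rack in the frame of chute above 0.045 m)), for 0.1 s.
2. the rack is home while a finger still holds the gate open (x of rack in the frame of chute above 0.057 m and value of joint gate above 0.5 rad and contact force between the fingers and gate above 0.5 N), for 0.1 s.
At the end, for the whole second after the job is handed in: The rack stands flat in the chute, at rest, within 5 mm of the end stop, and the gate is shut behind its vials (within 0.06 rad) (x of rack in the frame of chute above 0.057 m and not (value of joint gate above 0.06 rad) and linear speed of rack below 0.01 m/s and angle between rack's own z axis and vertical below 0.06 rad and height (world z) of rack below 0.008 m); the robot touches nothing.
It fails at once if the gate touches the rack (over 1 N) (contact force between gate and rack above 1 N).
It fails at once if the rack is lifted (10 mm) or tipped (height (world z) of rack above 0.014 m or angle between rack's own z axis and vertical above 0.2 rad).
It fails at once if a bystander is moved more than 20 mm or tipped (distance of any of flask, bottle, beaker, jar, weight, notebook from where it was at the start of the episode above 0.02 m or angle between any of flask, bottle, beaker, jar, weight, notebook's own z axis and vertical above 0.3 rad).
It also fails if it takes over 40 s, if anything falls off the work surface, if the arm or the gripper's body presses on something with over 40 N, if the wrist force passes 120 N, or if a joint passes its speed limit or range.

## Working session

There is one attempt and no reset: what is moved stays moved. The work goes in short steps, Python scripts to look and compute and a tool call to move; the robot and the scene stay as the last step left them, time stands still between calls to the robot, and variables do not carry over. Pictures are saved under pics/ and viewed, at most 10 in all, crops included, and the job is handed in when it is done.

```bash
ls; mkdir -p pics
```

Run:
```python
from station import robot, status, snapshot, camera_params
import cv2,numpy as np
for n in("scene","top"):
    cv2.imwrite(f"pics/{n}0.png",snapshot(n));p=camera_params(n);print(n,p, "C",-cv2.Rodrigues(np.array(p['rvec']))[0].T@np.array(p['tvec']).ravel())
s=status.observe();print(s)
```

```text
pics
station.py
scene {'fov_y': 45.35447018064536, 'cx': 318.35022639260575, 'cy': 194.46452424369076, 'rvec': array([ 2.38620179,  0.54538146, -0.22450277]), 'tvec': array([-0.57789699, -0.08614031,  1.4438877 ])} C [ 0.97642401 -0.63827225  1.03218287]
top {'fov_y': 56.339959692218756, 'cx': 310.8850260880643, 'cy': 202.98589498728057, 'rvec': array([ 2.18163787, -2.19911638,  0.09061812]), 'tvec': array([0.06682107, 0.63261005, 1.00909586])} C [0.55952625 0.07364552 1.05092421]
{'clock': 0.1, 'q': array([ 1.26953071,  0.41791693, -0.01028793,  1.61411222,  0.00470281,
        1.11069886, -0.05297887]), 'qvel': array([-7.42453832e-04, -1.02821501e-03, -6.58285707e-04,  2.82154211e-05,
        2.30529623e-03, -1.37849784e-03,  6.74488615e-04]), 'effort': array([ 3.77078250e-03, -8.65808272e+01,  6.81018177e-01, -4.35636377e+01,
        1.92006928e-02,  4.83180047e-03, -7.27832139e-05]), 'tool_pos': array([ 0.16043527, -0.60373393,  0.23072198]), 'tool_rot': array([[ 9.66445928e-01,  2.56869862e-01, -3.76274100e-04],
       [ 2.56870120e-01, -9.66445367e-01,  1.04638152e-03],
       [-9.48644827e-05, -1.10792474e-03, -9.99999382e-01]]), 'force': array([ 0.19107223, -0.73047148, -0.09336223]), 'torque': array([ 0.03068436, -0.04693534,  0.01458715]), 'gripper_force': 0.0, 'width': 0.08561142900654015}
```

View pics/top0.png

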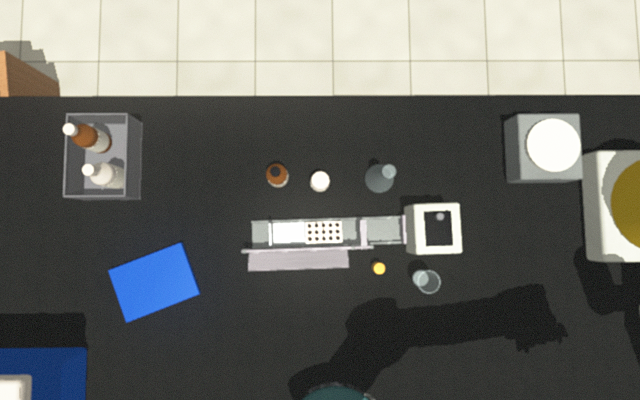

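View pics/scene0.png

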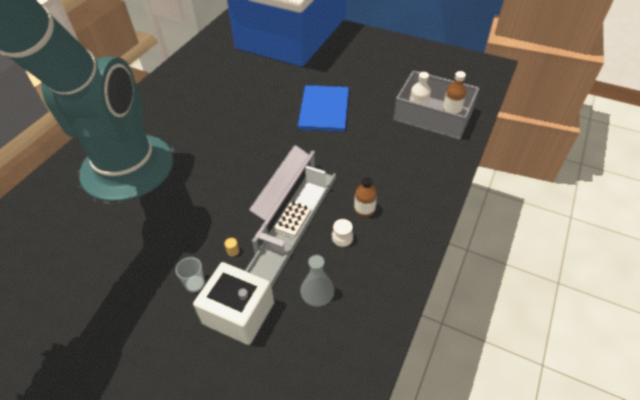

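The top view shows the chute from about (252,233) to (405,230), with the pedal at (298,260), the rack at (270–343, 233) and the housing at (433,229). Next I'll enlarge both views.

Run:
```python
import cv2
a=cv2.imread("pics/top0.png")[185:305,235:475];b=cv2.imread("pics/scene0.png")[140:345,180:380]
cv2.imwrite("pics/topc.png",cv2.resize(a,(792,396),interpolation=cv2.INTER_CUBIC));cv2.imwrite("pics/scenec.png",cv2.resize(b,(580,594),interpolation=cv2.INTER_CUBIC))
```

```text
(no output)
```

View pics/topc.png

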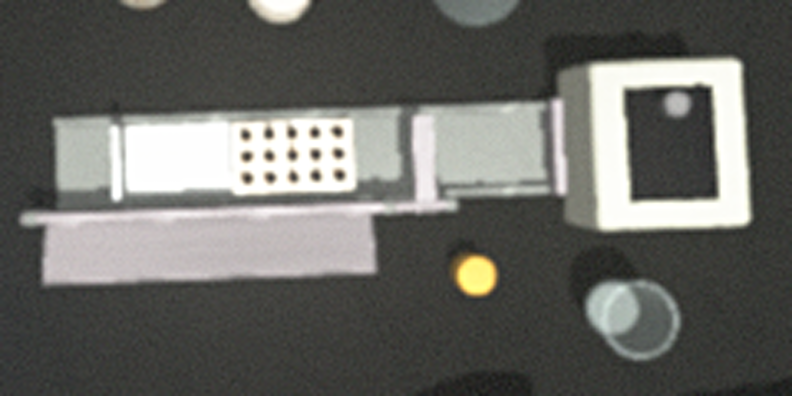

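View pics/scenec.png

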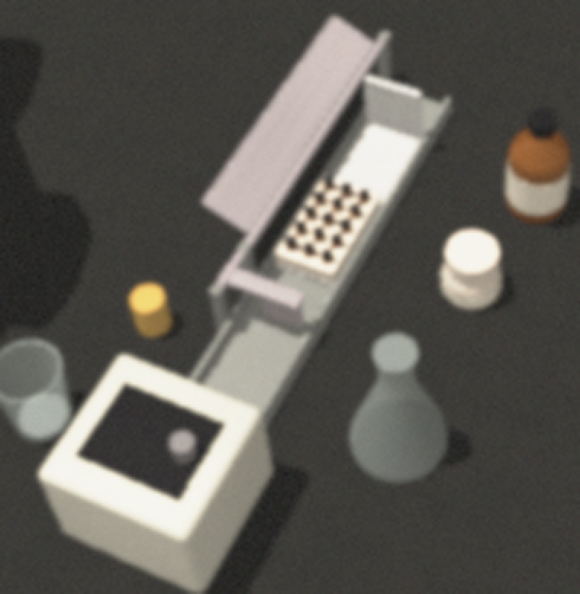

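Pixel positions from the crops (full-picture pixels follow from the scale and offset):
- **Top crop:** housing top corners (590,62), (743,60), (750,226) and (598,229); pedal outer corners (43,284) and (376,272); rack end plate at x≈112–122, vial block at x≈235–353.
- **Scene crop:** housing top corners (123,355), (262,408), (190,533) and (42,472).

I'll fit the poses from these.

Create h.py:
```python
import cv2,numpy as np
from station import robot, status, snapshot, camera_params
def proj(n,P):
    p=camera_params(n);f=200/np.tan(np.radians(p['fov_y']/2))
    K=np.array([[f,0,p['cx']],[0,f,p['cy']],[0,0,1.]])
    return cv2.projectPoints(np.array(P,float).reshape(-1,1,3),np.array(p['rvec'],float),np.array(p['tvec'],float),K,None)[0].reshape(-1,2)
def T(v):
    # yaw v[2]: chute +x = world -y rotated
    a=-np.pi/2+v[2];return np.array([[np.cos(a),-np.sin(a),0],[np.sin(a),np.cos(a),0],[0,0,1]]),np.array([v[0],v[1],0])
def W(v,P): R,t=T(v);return np.array(P)@R.T+t
top=lambda c:np.array(c)/3.3+[235,185]
sce=lambda c:np.array(c)/2.9+[180,140]
```

Create fit.py:
```python
from h import *
from scipy.optimize import least_squares
H=[[.125,.065,.1],[.245,.065,.1],[.245,-.065,.1],[.125,-.065,.1]]
Pd=[[-.305,-.0915,.081],[-.045,-.0915,.081]]
ch=H+Pd+[[-.303,.037,.018]]
it=top([(590,62),(743,60),(750,226),(598,229),(43,284),(376,272),(55,118)])
cs=H+Pd; is_=sce([(262,408),(190,533),(42,472),(123,355),(333,15),(203,203)])
def r(v): return np.r_[(proj("top",W(v,ch))-it).ravel(),(proj("scene",W(v,cs))-is_).ravel()]
s=least_squares(r,[.55,-.05,0],loss='soft_l1');v=s.x;print("chute",v);print(r(v).reshape(-1,2).round(1).tolist())
# rack x in chute
rp=[[-.145,0,.074],[-.139,0,.074],[-.05,0,.038],[.05,0,.038]]
ri=top([(111,162),(122,162),(235,157),(353,155)])
def q(a): return (proj("top",W(v,np.array(rp)+[a[0],a[1],0]))-ri).ravel()
s2=least_squares(q,[-.08,0]);print("rack",s2.x,q(s2.x).round(1))
rs=[[-.145,-.029,.074],[-.145,.029,.074],[.05,-.025,.038],[.05,.025,.038]]
print((proj("scene",W(v,np.array(rs)+[s2.x[0],0,0]))-sce([(365,78),(420,97),(278,252),(335,272)])).round(1).tolist())
R,t=T(v);print(R.round(4).tolist())
from scipy.spatial.transform import Rotation as Ro
for n,P in dict(plate=[s2.x[0]-.145,0,.07],pedal=[-.175,-.084,.077],housing=[.185,0,.1]).items(): print(n,W(v,P).round(4))
# bench objects top view: pixel->plane at z
p=camera_params("top");f=200/np.tan(np.radians(p['fov_y']/2));Rc=cv2.Rodrigues(np.array(p['rvec']))[0];C=-Rc.T@np.array(p['tvec']).ravel()
for n,px,z in [("weight",top((477,276)),.04),("beaker",top((642,320)),.075),("bottle",(277,174),.12),("jar",(320,180),.055),("flask",(388,171),.135)]:
    d=Rc.T@np.array([(px[0]-p['cx'])/f,(px[1]-p['cy'])/f,1]);w=C+d*(z-C[2])/d[2];print(n,w.round(3),"in chute",(R.T@(w-t)).round(3))
```

```bash
python3 fit.py
```

```text
chute [ 0.557158   -0.07668773  0.02765681]
[[-0.4, -0.8], [-0.2, -1.8], [1.0, -1.2], [0.0, -0.3], [-0.2, -0.9], [0.0, -1.0], [-0.6, -0.1], [0.5, -1.1], [-2.0, 1.9], [-3.1, -0.1], [-1.3, -2.9], [-0.6, -1.3], [-1.0, -1.6]]
rack [-0.1035897  -0.00165475] [ 0.5  0.2 -0.5  0.1 -0.6  0.2  0.6 -0.5]
[[-0.4, -2.1], [-0.3, -2.6], [-0.9, -2.4], [-3.3, -3.0]]
[[0.0277, 0.9996, 0.0], [-0.9996, 0.0277, 0.0], [0.0, 0.0, 1.0]]
plate [0.5503 0.1718 0.07  ]
pedal [0.4684 0.0959 0.077 ]
housing [ 0.5623 -0.2616  0.1   ]
weight [ 0.454 -0.121  0.04 ] in chute [ 0.041 -0.105  0.04 ]
beaker [ 0.422 -0.243  0.075] in chute [ 0.163 -0.14   0.075]
bottle [0.7   0.147 0.12 ] in chute [-0.22   0.149  0.12 ]
jar [0.692 0.037 0.055] in chute [-0.11   0.138  0.055]
flask [ 0.703 -0.129  0.135] in chute [0.056 0.144 0.135]
```

Careful with the scale: shifts go in shares of 0.2 m and turns go in shares of pi rad. That gives: 0.034 m is 0.17, -0.017 m is -0.085.

Request:
nudge_tcp([
  {"tx":0.17,"ty":-0.085},
  {"tx":0.17,"ty":-0.085},
  {"tx":0.17,"ty":-0.085},
  {"tx":0.17,"ty":-0.085},
  {"tx":0.17,"ty":-0.085},
  {"tx":0.17,"ty":-0.085},
  {"tx":0.17,"ty":-0.085},
  {"tx":0.17,"ty":-0.085},
  {"tx":0.17,"ty":-0.085},
  {"tx":0.17,"ty":-0.085},
  {"tx":0.17,"ty":-0.085},
  {"tx":0.17,"ty":-0.085},
], aperture=0.085)

```text
clock: 1.1
tool_pos: [0.5035, -0.3005, 0.2312]
tool_rot: [[0.966, 0.257, -0.0], [0.257, -0.966, 0.0], [-0.0, -0.0, -1.0]]
force: [0.5, -0.7, 0.3]
width: 0.0853
gripper_force: 0.0
```

Request:
nudge_tcp([
  {"spin":-0.0382},
  {"spin":-0.0382},
  {"spin":-0.0382},
  {"spin":-0.0382},
  {"spin":-0.0382},
  {"spin":-0.0382},
  {"spin":-0.0382},
  {"spin":-0.0382},
  {"spin":-0.0382},
  {"spin":-0.0382},
  {"spin":-0.0382},
  {"spin":-0.0064},
])

```text
clock: 2.1
tool_pos: [0.5023, -0.302, 0.2309]
tool_rot: [[-0.035, 0.999, -0.001], [0.999, 0.035, 0.001], [0.001, -0.001, -1.0]]
force: [-0.1, -0.1, -1.1]
width: 0.0848
gripper_force: 0.0
```

Create err.py:
```python
import sys
from h import *
v=[.557158,-.07668773,.02765681]
R,t=T(v);s=status.observe();p=R.T@(s['tool_pos']-t);Rt=s['tool_rot']
g=np.array([float(a) for a in sys.argv[1:4]]) if len(sys.argv)>3 else p
print("clock",round(s['clock'],2),"tcp chute",p.round(4),"need tool",(Rt.T@R@(g-p)).round(4),"turn",round(float(np.arctan2(Rt[:,0]@R[:,1],Rt[:,1]@R[:,1])),4),"F chute",(R.T@s['force']).round(1),"q",s['q'].round(2),"w",round(s['width'],4))
```

```bash
python3 err.py -.27 -.0415 .15
```

```text
clock 2.1 tcp chute [ 0.2237 -0.0611  0.2309] need tool [0.4935 0.0234 0.0812] turn -0.0075 F chute [ 0.1 -0.1 -1.1] q [ 0.84  0.38 -0.45  1.7   0.18  1.1   0.37] w 0.0848
```

Scaled: 0.04 m is 0.2, 0.002 m is 0.01, 0.0075 rad is 0.0024.

Request:
nudge_tcp([
  {"tx":0.2,"ty":0.01,"spin":0.0024},
  {"tx":0.2,"ty":0.01},
  {"tx":0.2,"ty":0.01},
  {"tx":0.2,"ty":0.01},
  {"tx":0.2,"ty":0.01},
  {"tx":0.2,"ty":0.01},
  {"tx":0.2,"ty":0.01},
  {"tx":0.2,"ty":0.01},
  {"tx":0.2,"ty":0.01},
  {"tx":0.2,"ty":0.01},
  {"tx":0.2,"ty":0.01},
  {"tx":0.2,"ty":0.01},
])

```text
clock: 3.1
tool_pos: [0.5155, 0.1802, 0.2313]
tool_rot: [[-0.017, 1.0, 0.0], [1.0, 0.017, -0.0], [-0.0, 0.0, -1.0]]
force: [0.5, -1.5, 1.0]
width: 0.0854
gripper_force: 0.0
```

Request:
nudge_tcp([
  {"tx":0.065,"tz":0.1},
  {"tz":0.15},
  {"tz":0.15},
  {},
])

```text
clock: 3.43
tool_pos: [0.513, 0.1905, 0.1465]
tool_rot: [[-0.019, 1.0, -0.007], [1.0, 0.019, -0.002], [-0.002, -0.007, -1.0]]
force: [-1.2, -0.9, -1.6]
width: 0.0851
gripper_force: 0.0
```

```bash
python3 err.py -.27 -.0415 .15
```

Run:
```python
from h import *
cv2.imwrite("pics/s1.png",cv2.resize(snapshot("scene")[100:300,180:400],(660,600),interpolation=cv2.INTER_CUBIC))
```

```text
clock 3.43 tcp chute [-0.2683 -0.0367  0.1465] need tool [ 0.0017 -0.0048 -0.0035] turn 0.0086 F chute [ 0.9 -1.2 -1.6] q [ 0.1   0.46 -0.64  1.86  0.33  0.94 -0.67] w 0.0851
```

View pics/s1.png

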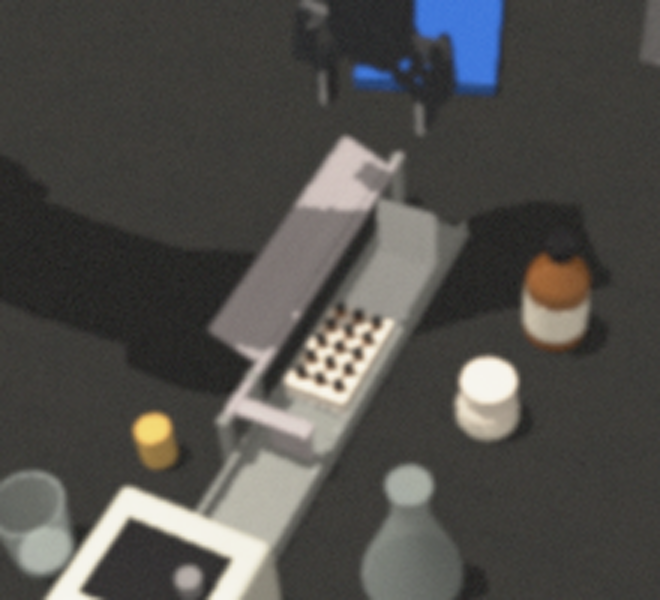

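The fingers hang over the entry end, with tips at about (323,103) and (420,132) in this crop. The rack is unmoved and the gate is shut. I'll correct the offset, go down partway and check the tip projection.

Run:
```python
from h import *
s=status.observe()
print((proj("scene",[s['tool_pos']+s['tool_rot']@np.array([0,y,-.013]) for y in(-.05,.05)])-[180,100])*3)
```

```text
[[325.7083062   92.55920566]
 [426.70622715 124.01528905]]
```

Request:
nudge_tcp([
  {"tx":0.015,"ty":-0.025,"tz":0.1,"spin":-0.0025},
  {"tz":0.1},
  {"tz":0.05},
  {},
])

```text
clock: 3.82
tool_pos: [0.5104, 0.1938, 0.101]
tool_rot: [[-0.028, 1.0, -0.001], [1.0, 0.028, -0.0], [-0.0, -0.001, -1.0]]
force: [-0.1, -0.6, 0.5]
width: 0.0849
gripper_force: 0.0
```

```bash
python3 err.py -.27 -.0415 .07
```

```text
clock 3.82 tcp chute [-0.2717 -0.0393  0.101 ] need tool [-0.0017 -0.0022  0.031 ] turn -0.0002 F chute [ 0.6 -0.1  0.5] q [ 0.07  0.52 -0.61  1.9   0.39  0.84 -0.72] w 0.0849
```

Scaled: 0.012 m is 0.06, 0.004 m is 0.02.

Request:
nudge_tcp([
  {"ty":-0.01,"tz":0.06},
  {"tz":0.06},
  {"tz":0.02},
  {},
])

```text
clock: 4.15
tool_pos: [0.5081, 0.194, 0.0725]
tool_rot: [[-0.029, 1.0, -0.001], [1.0, 0.029, -0.0], [-0.0, -0.001, -1.0]]
force: [0.3, 0.3, 0.5]
width: 0.0848
gripper_force: 0.0
```

```bash
python3 err.py -.27 -.0415 .032
```

```text
clock 4.15 tcp chute [-0.2719 -0.0415  0.0725] need tool [-0.0019  0.0001  0.0405] turn -0.0016 F chute [-0.3  0.3  0.5] q [ 0.04  0.55 -0.59  1.92  0.42  0.79 -0.75] w 0.0848
```

Request:
nudge_tcp([
  {"tz":0.05},
  {"tz":0.025},
  {},
])

```text
clock: 4.4
tool_pos: [0.5082, 0.1942, 0.0574]
tool_rot: [[-0.029, 1.0, -0.001], [1.0, 0.029, 0.0], [0.0, -0.001, -1.0]]
force: [0.5, 0.1, 1.5]
width: 0.085
gripper_force: 1.1
```

```bash
python3 err.py -.27 -.0415 .032
```

```text
clock 4.4 tcp chute [-0.2721 -0.0414  0.0574] need tool [-0.0021 -0.0001  0.0254] turn -0.0018 F chute [-0.1  0.5  1.5] q [ 0.03  0.58 -0.57  1.93  0.44  0.76 -0.76] w 0.085
```

Scaled: 0.01 m is 0.05, 0.005 m is 0.025.

Request:
nudge_tcp([
  {"tz":0.05},
  {"tz":0.05},
  {"tz":0.025},
  {},
])

```text
clock: 4.73
tool_pos: [0.5085, 0.1943, 0.0328]
tool_rot: [[-0.03, 1.0, -0.0], [1.0, 0.03, 0.0], [0.0, -0.0, -1.0]]
force: [0.8, 0.3, 4.1]
width: 0.0851
gripper_force: 2.1
```

```bash
python3 err.py -.27 -.0415 .032
```

Run:
```python
from h import *
cv2.imwrite("pics/s2.png",cv2.resize(snapshot("scene")[120:270,210:360],(600,600),interpolation=cv2.INTER_CUBIC))
```

```text
clock 4.73 tcp chute [-0.2722 -0.0411  0.0328] need tool [-0.0022 -0.0004  0.0008] turn -0.0019 F chute [-0.3  0.8  4.1] q [ 0.01  0.62 -0.55  1.93  0.47  0.72 -0.79] w 0.0851
```

View pics/s2.png

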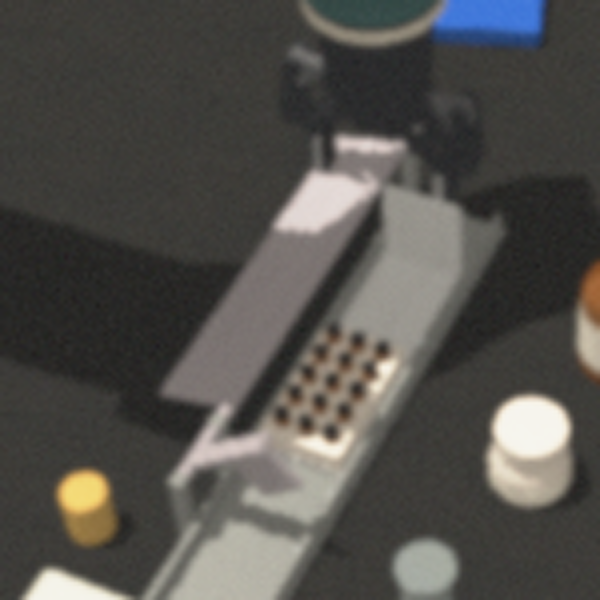

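The gate is raised. The pedal's near outer corner is at about (160,393) in the crop, the blade tip at about (300,487), and the plate finger sits behind the end plate at about (437,190). I'll work out the gate angle from these.

Run:
```python
from h import *
v=[.557158,-.07668773,.02765681]
for a in(0,.4,.5,.6,.7,.8,.85):
    s=.45-a
    P=[-.045,-.043-.055*np.cos(s)+.002*np.sin(s),.055+.055*np.sin(s)+.002*np.cos(s)]
    def rot(y,z): # gate rotates so +y side goes up
        dy,dz=y+.043,z-.055;return [0,-.043+dy*np.cos(a)-dz*np.sin(a),.055+dy*np.sin(a)+dz*np.cos(a)]
    pp=(proj("scene",W(v,[P,rot(.027,.016),rot(-.011,.016)]))-[210,120])*4
    print(a,pp.round(0).tolist(),"blade z",round(rot(-.011,.016)[2],3))
```

```text
0 [[156.0, 354.0], [296.0, 527.0], [243.0, 507.0]] blade z 0.016
0.4 [[152.0, 371.0], [306.0, 505.0], [259.0, 500.0]] blade z 0.032
0.5 [[153.0, 376.0], [306.0, 498.0], [261.0, 497.0]] blade z 0.036
0.6 [[154.0, 382.0], [305.0, 490.0], [263.0, 493.0]] blade z 0.041
0.7 [[156.0, 387.0], [302.0, 482.0], [264.0, 489.0]] blade z 0.046
0.8 [[159.0, 393.0], [298.0, 474.0], [264.0, 485.0]] blade z 0.051
0.85 [[161.0, 396.0], [296.0, 470.0], [264.0, 483.0]] blade z 0.053
```

Scaled: -0.008 m is -0.04, -0.006 m is -0.03.

Request:
nudge_tcp([
  {"tx":-0.015,"tz":0.01},
  {"tx":-0.03},
  {"tx":-0.04},
  {"tx":-0.04},
  {"tx":-0.04},
  {"tx":-0.04},
  {"tx":-0.02},
  {},
])

```text
clock: 5.45
tool_pos: [0.51, 0.1481, 0.0317]
tool_rot: [[-0.029, 1.0, 0.0], [1.0, 0.029, -0.0], [-0.0, 0.0, -1.0]]
force: [-0.4, -0.1, 4.7]
width: 0.0853
gripper_force: 2.2
```

```bash
python3 err.py -.094 -.0415 .031
```

Run:
```python
from h import *
cv2.imwrite("pics/s3.png",cv2.resize(snapshot("scene")[120:270,210:360],(600,600),interpolation=cv2.INTER_CUBIC))
```

```text
clock 5.45 tcp chute [-0.226  -0.041   0.0317] need tool [-0.132  -0.0007  0.0008] turn -0.0009 F chute [ 0.1 -0.4  4.7] q [ 0.1   0.6  -0.55  1.97  0.47  0.7  -0.71] w 0.0853
```

View pics/s3.png

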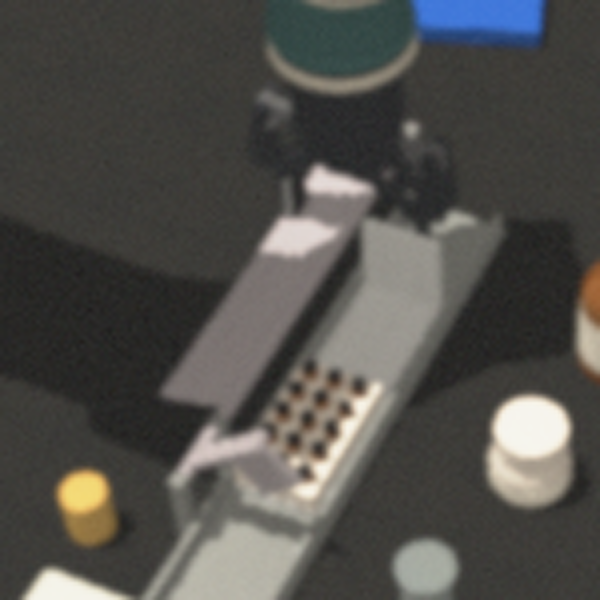

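The plate finger is pushing the rack upright and the vial block front is just short of the raised blade at about (300,490). I'll continue.

Scaled: -0.012 m is -0.06, -0.01 m is -0.05.

Request:
nudge_tcp([
  {"tx":-0.03,"ty":-0.0025,"tz":0.005},
  {"tx":-0.05},
  {"tx":-0.05},
  {"tx":-0.06},
  {"tx":-0.06},
  {"tx":-0.06},
  {"tx":-0.06},
  {"tx":-0.06},
  {"tx":-0.05},
  {"tx":-0.05},
  {"tx":-0.03},
  {},
])

```text
clock: 6.5
tool_pos: [0.5128, 0.0363, 0.0306]
tool_rot: [[-0.029, 1.0, 0.0], [1.0, 0.029, 0.0], [0.0, 0.0, -1.0]]
force: [-0.3, -1.1, 5.0]
width: 0.0846
gripper_force: 2.2
```

```bash
python3 err.py -.094 -.0415 .031
```

```text
clock 6.5 tcp chute [-0.1141 -0.0412  0.0306] need tool [-0.0201 -0.0003 -0.0004] turn -0.001 F chute [ 1.1 -0.3  5. ] q [ 0.31  0.58 -0.54  2.01  0.47  0.68 -0.5 ] w 0.0846
```

Scaled: -0.006 m is -0.03, -0.004 m is -0.02.

Request:
nudge_tcp([
  {"tx":-0.03},
  {"tx":-0.03},
  {"tx":-0.02},
  {},
])

```text
clock: 6.83
tool_pos: [0.5132, 0.0209, 0.0306]
tool_rot: [[-0.029, 1.0, 0.0], [1.0, 0.029, 0.0], [0.0, 0.0, -1.0]]
force: [-0.6, 0.9, 4.9]
width: 0.0854
gripper_force: 2.2
```

```bash
python3 err.py -.094 -.0415 .031
```

```text
clock 6.83 tcp chute [-0.0988 -0.0413  0.0306] need tool [-0.0048 -0.0002 -0.0004] turn -0.0017 F chute [-1.  -0.6  4.9] q [ 0.34  0.58 -0.54  2.01  0.47  0.68 -0.47] w 0.0854
```

Request:
nudge_tcp([
  {"tx":-0.01},
  {"tx":-0.01},
  {},
])

```text
clock: 7.08
tool_pos: [0.5131, 0.0175, 0.0305]
tool_rot: [[-0.03, 1.0, 0.0], [1.0, 0.03, 0.001], [0.001, 0.0, -1.0]]
force: [-2.3, 4.1, 5.9]
width: 0.0847
gripper_force: 2.9
```

```bash
python3 err.py -.094 -.0415 .031
```

Run:
```python
from h import *
cv2.imwrite("pics/s4.png",cv2.resize(snapshot("scene")[140:290,190:340],(600,600),interpolation=cv2.INTER_CUBIC))
```

```text
clock 7.08 tcp chute [-0.0953 -0.0414  0.0305] need tool [-0.0013 -0.0001 -0.0005] turn -0.0023 F chute [-4.2 -2.2  5.9] q [ 0.35  0.58 -0.54  2.01  0.47  0.68 -0.47] w 0.0847
```

View pics/s4.png

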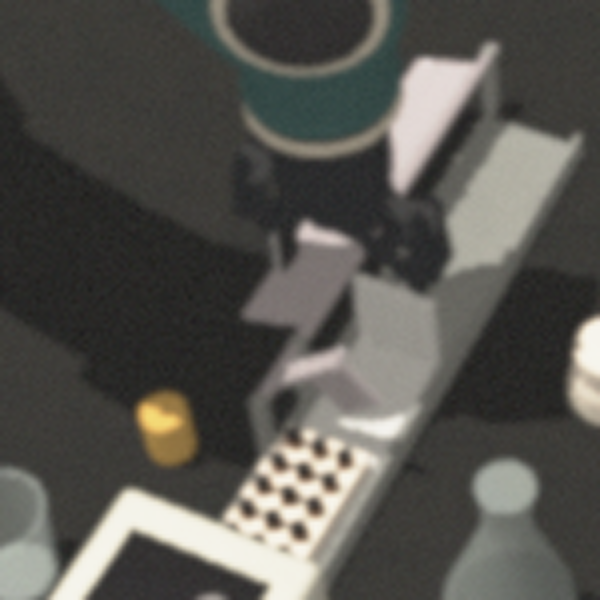

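The block sits up against the sampler with its rear edge past the raised blade, and the push force has jumped to 4 N, as it should at the stop. I'll press once more to confirm.

Scaled: -0.002 m is -0.01.

Request:
nudge_tcp([
  {"tx":-0.01},
  {},
  {},
])

```text
clock: 7.38
tool_pos: [0.5131, 0.016, 0.0305]
tool_rot: [[-0.031, 1.0, 0.0], [1.0, 0.031, 0.001], [0.001, 0.0, -1.0]]
force: [-1.4, 7.8, 5.9]
width: 0.085
gripper_force: 5.7
```

```bash
python3 err.py -.094 -.0415 .031
```

Run:
```python
from h import *
from scipy.optimize import least_squares
im=snapshot("top");cv2.imwrite("pics/t5.png",cv2.resize(im[185:285,305:455],(795,530),interpolation=cv2.INTER_CUBIC))
v=[.557158,-.07668773,.02765681]
for x in(.052,.057,.062): print(x,((proj("top",W(v,[[x-.05,0,.038],[x+.05,0,.038],[x-.145,0,.074],[.112,0,.039]]))-[305,185])*5.3).round(0).tolist())
```

```text
clock 7.38 tcp chute [-0.0939 -0.0414  0.0305] need tool [ 0.0001 -0.0001 -0.0005] turn -0.0031 F chute [-7.8 -1.2  5.9] q [ 0.35  0.58 -0.54  2.01  0.47  0.68 -0.46] w 0.085
0.052 [[308.0, 239.0], [502.0, 232.0], [126.0, 246.0], [522.0, 231.0]]
0.057 [[317.0, 239.0], [512.0, 232.0], [136.0, 246.0], [522.0, 231.0]]
0.062 [[327.0, 238.0], [522.0, 231.0], [146.0, 245.0], [522.0, 231.0]]
```

View pics/t5.png

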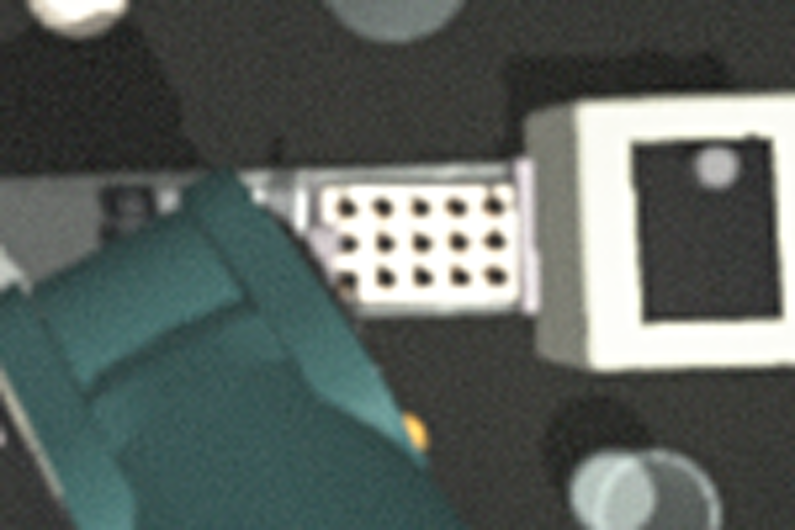

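The vial block spans x≈320–517 px and sits flush with the stop face at about 517 px, so it is home. I'll back the finger off, then let the pedal up and retreat.

Scaled: 0.006 m is 0.03, 0.004 m is 0.02.

Request:
nudge_tcp([
  {"tx":0.02},
  {"tx":0.03},
  {"tx":0.02},
  {},
])

```text
clock: 7.77
tool_pos: [0.5127, 0.03, 0.0304]
tool_rot: [[-0.03, 1.0, -0.0], [1.0, 0.03, -0.0], [-0.0, -0.0, -1.0]]
force: [-2.1, 0.6, 4.3]
width: 0.0849
gripper_force: 2.2
```

Request:
nudge_tcp([
  {"tz":-0.03},
  {"tz":-0.03},
  {"tz":-0.03},
  {"tz":-0.03},
  {"tz":-0.03},
  {"tz":-0.03},
  {"tz":-0.04},
  {"tz":-0.1},
  {"tz":-0.15},
  {"tz":-0.15},
  {"tz":-0.15},
  {"tz":-0.1},
])

```text
clock: 8.77
tool_pos: [0.5131, 0.0295, 0.2073]
tool_rot: [[-0.03, 1.0, 0.002], [1.0, 0.03, 0.0], [-0.0, 0.002, -1.0]]
force: [0.3, 0.2, 0.1]
width: 0.0852
gripper_force: 0.0
```

Request:
nudge_tcp([
  {"tx":0.15,"tz":-0.05},
  {"tx":0.15},
  {"tx":0.15},
  {"tx":0.15},
  {"tx":0.15},
  {"tx":0.15},
  {"tx":0.1},
  {},
  {},
])

```text
clock: 9.52
tool_pos: [0.5064, 0.2301, 0.2145]
tool_rot: [[-0.032, 0.999, -0.001], [0.999, 0.032, 0.0], [0.0, -0.001, -1.0]]
force: [1.0, -1.0, -0.1]
width: 0.0846
gripper_force: 0.0
```

Run:
```python
from h import *
cv2.imwrite("pics/s6.png",cv2.resize(snapshot("scene")[130:330,180:380],(600,600),interpolation=cv2.INTER_CUBIC))
```

```text
(no output)
```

View pics/s6.png

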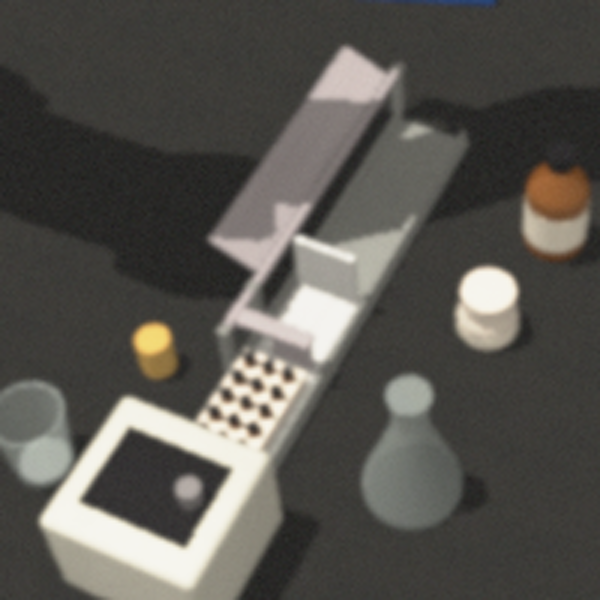

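The gate is shut at about (280,330), right behind the vials. The rack is flat and home, the bystanders are where they were, and the arm is clear, so I'll hand in.

```bash
python3 -c "
from station import robot, status, snapshot, camera_params
print(robot.hand_in())"
```

```text
the job is handed in; nothing more can be done
None
```

I pushed the rack home against the end stop with the gate held open, then let the gate shut behind the vials and handed the job in at about 9.6 s; the hand-in returned no verdict.

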